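# Hang the marker tray on its screw and put the marker in it

### The arm

A 6-joint arm with a two-finger parallel gripper is mounted at the origin on a cart in front of the work surface, level with it; the furniture and walls round the work are solid. World frame = base frame: x ahead of the robot, y to its left, z up, the work surface at z = 0. Lengths are in m, angles in rad, forces in N, time in s.
With the tool pointing down it reaches from about 0.425 to 0.95 m from the base axis. Payload 3.5 kg.
Tool frame: the origin (TCP) lies at the very end of the fingers, on their centre line; the grasp point (between the pads) lies 19 mm behind it (ctrl.grip_point_offset is the distance from the TCP to the grasp point, in m); z points along the fingers, y is the line along which they close (so a half turn about z gives the same grasp; the last joint's range is limited). The gripper opens to 85 mm and grips with 20 to 120 N. Pads are 22 mm wide; open, the fingers measure 114 mm over their backs; the gripper's body (76 mm by 85 mm) begins 54 mm behind the grasp point. The pads swing forward as they close: fully open they stand 13 mm farther back than shut.
Start: joints at [1.197, 0.286, 1.577, -0, 1.279, -0.15], TCP at [0.15, 0.658, 0.231] pointing down, gripper open.
Joint ranges: [-2.77, 2.77], [-0.9, 2.22], [0.21, 2.48], [-1.53, 4.67], [0.24, 2.81], [-2.84, 2.84]. Speed limits (rad/s): [2.79, 2.79, 3.14, 3.14, 3.14, 3.14].

### API

Orientations are given as a unit quaternion [x, y, z, w].
In Python, from plant import telemetry, vision, ctrl gives the robot as it stands.
- The arm moves only by the tool arm_command, never from a script. Its argument "series" is one flat list of numbers, 7 for each row, row after row: the shift along the tool's x, y, z in cm, then the turn, a rotation vector about the tool's x, y, z in degrees, then the closure, from 0 (fully open) to 1 (shut). A call has 1 to 10 rows; each row is the pose to reach, as a shift and turn from the pose commanded when the call began, along the tool's axes at that moment; what a row does not reach only later rows make up. A row lasts 1/12 s, in which the tool goes at most 41.7 mm and 7.16 degrees, less where a joint would pass 70% of its speed; a pose out of reach is approached as far as the arm can. A call with a gripper value outside its range is refused whole. The fingers move at their own pace and stop on an object; "force" is the grip in N (left out, the last holds). Time passes only in rows, so rows that repeat a pose let the fingers close. It gives the time, the measured TCP pose, the force, the opening and the grip force at its end, in the units of the state.
- telemetry.get_state(): the state, without advancing time (a new reading comes with each control period).
- vision.read_camera(name): name is "side" or "top" or "wrist"; returns a dict with "color" (420x560x3 uint8, blue, green, red), "K" (3x3 intrinsics, pixels), "D" ([k1, k2, p1, p2, k3] as OpenCV has them; the pictures are not rectified), "rvec" (rotation vector, rad) and "tvec" (3), from world to camera coordinates, as OpenCV has them; the wrist camera has in their place "T_tool_cam" (4x4, takes a point from camera to tool coordinates, whose origin is the TCP and whose axes are the flange's). Camera axes: x right, y down, z forward; pixel columns grow to the right and rows downward; lengths in m; the calibration is good to about 2 mm. A picture is of the moment at which its call begins: read the wrist's pose just before it. There is no depth.
- ctrl.sign_off(): hands the job in; it is judged then, once.
The state is a dict: "time": time; "qpos": joint angles; "dq": joint speeds; "joint_efforts": joint torques, N m; "eef_pos": TCP position; "tcp_rot": TCP orientation; "contact_force": force on the tool from outside, world axes, zero at the start; "wrist_torque": the same for the moment, N m; "opening": opening from 0.0 (shut) to 1.0 (fully open); "finger_force": force on a finger pad.
Only numpy, scipy, OpenCV 4.12 (cv2) and the standard library are available. Lean on these libraries where they do the work, as an engineer would, in place of code of your own. Each camera call takes 0.05 s, during which the arm holds its last target. There are 200 camera calls.

### The job

Hang the sheet-metal marker tray on the upright board: pass the round hole of its keyhole over the screw head, slide it down until the screw is fully home at the top of the slot, and let go. Then lay the marker lengthwise in the hanging tray, in the wide trough in front of its upright grip tab. Leave the other things on the table where they are.

Things in the scene. Friction and masses are not known exactly. Their poses are not given: they have to be found in the camera images.
- board: Fixed upright plywood board, 360 mm wide (y), 18 mm thick, top edge at z = 0.166, on a low steel foot. Origin on the table, below the middle of its front face (the face towards the robot); x points into the board at right angles to that face, away from the robot; z up.
- screw_root (a point): Fixed pan-head steel screw standing level out of the board's front face. Point on that face, on the screw's axis; axes as the board's (x into the board). It points along -x: shank 6 mm diameter and 7 mm long between board and head, then a head 16 mm diameter, 4 mm thick (its end is 11 mm off the board).
- tray: Loose steel marker tray, 0.24 to 0.39 kg, standing upright on the table. Origin at its underside, middle of its back face; x points to the back (the side that goes flat against the board), y along its length, z up. 139 mm deep, 180 mm long; floor 4 mm, lip, ends and the rest of the back 18 mm high. Upright back plate 66 mm wide, 80 mm high, 4 mm thick, with the keyhole.
- tray_tab (a point): Grip tab of the tray: an upright fin 10 mm thick (y) and 28 mm long (x), to be taken across y from above. Point in its upper part, 46 mm above the tray's underside, 18 mm below the fin's top, 50 mm in front of the tray's back face. Axes as the tray's.
- tray_entry (a point): Centre of the round entry hole (24 mm diameter) of the keyhole in the tray's back plate, on the plate's back face, 34 mm above the tray's underside. Axes as the tray's. The slot, 10 mm wide, runs straight up from the hole and ends 28 mm above this point.
- tray_seat (a point): Where the screw's axis lies in the slot when the tray hangs fully home: on the plate's back face, 25 mm above tray_entry (the slot ends 3 mm above it). Axes as the tray's. Fully hung, this point is at screw_root.
- tray_trough (a point): Centre of the tray's open trough, on the upper surface of its floor, 50 mm in front of the tab point. Axes as the tray's. The trough is 72 mm wide in x (front lip to tab) and 174 mm long in y; the lip stands 14 mm above this floor.
- marker_center (a point): Centre of the loose black-and-white felt marker lying on the table: 130 mm long along its local y, 17 mm across x, 18 mm high; z up.

How it is judged:
By the outcome, as a careful person would: the job done as asked, in the order asked, and still so for the second after the job is handed in, with the robot touching nothing.
It also fails if it takes over 58 s, if anything falls off the work surface, if the arm or the gripper's body presses on something with over 40 N, if the wrist force passes 120 N, or if a joint passes its speed limit or range.

## Working session

There is one attempt and no reset: what is moved stays moved. The work goes in short steps, Python scripts to look and compute and a tool call to move; the robot and the scene stay as the last step left them, time stands still between calls to the robot, and variables do not carry over. Pictures are saved under pics/ and viewed, at most 13 in all, crops included, and the job is handed in when it is done.

Besides the shell and the picture viewer there is one more tool, called after "Call:" as name(argument=value, ...) on one line, values as JSON. arm_command: Moves the arm, as the interface text tells. Its arguments: {"type":"object","properties":{"series":{"type":"array","items":{"type":"number"}},"force":{"type":"number"}},"required":["series"]}

```bash
mkdir -p pics; cat > h.py <<'E'
import numpy as np, cv2
from scipy.spatial.transform import Rotation as R
from plant import telemetry, vision, ctrl
def cam(name):
    s=telemetry.get_state(); c=vision.read_camera(name)
    if name=="wrist":
        T=np.eye(4);T[:3,:3]=R.from_quat(s["tcp_rot"]).as_matrix();T[:3,3]=s["eef_pos"]
        W=T@np.array(c["T_tool_cam"]); c["Rc"]=W[:3,:3]; c["o"]=W[:3,3]
    else:
        Rw=cv2.Rodrigues(np.array(c["rvec"],float))[0]; c["Rc"]=Rw.T; c["o"]=-Rw.T@np.array(c["tvec"],float).ravel()
    return c
def ray(c,uv):
    p=cv2.undistortPoints(np.array(uv,float).reshape(-1,1,2),np.array(c["K"],float),np.array(c["D"],float)).reshape(-1,2)
    return np.c_[p,np.ones(len(p))]@c["Rc"].T
def plane(c,uv,v,ax=2):
    d=ray(c,uv); return c["o"]+d*((v-c["o"][ax])/d[:,ax])[:,None]
def tri(cs,uvs):
    A=np.zeros((3,3));b=np.zeros(3)
    for c,uv in zip(cs,uvs):
        d=ray(c,[uv])[0];d/=np.linalg.norm(d);P=np.eye(3)-np.outer(d,d);A+=P;b+=P@c["o"]
    return np.linalg.solve(A,b)
def proj(c,X):
    Rw=c["Rc"].T; return cv2.projectPoints(np.array(X,float).reshape(-1,1,3),cv2.Rodrigues(Rw)[0],-Rw@c["o"],np.array(c["K"],float),np.array(c["D"],float))[0].reshape(-1,2)
E
python3 - <<'E'
from h import *
import pickle
cs={n:cam(n) for n in("side","top","wrist")}
pickle.dump(cs,open("c0.pkl","wb"))
for n,c in cs.items(): cv2.imwrite(f"pics/{n}0.png",c["color"]); print(n,c["o"].round(3),c["Rc"][:,2].round(2))
print(telemetry.get_state())
E
```

```text
side [-0.075 -0.882  0.881] [ 0.45  0.67 -0.59]
top [ 0.362 -0.011  1.055] [ 0.18  0.03 -0.98]
wrist [0.086 0.673 0.372] [ 0.25 -0.06 -0.97]
{'time': 0.15, 'qpos': array([ 1.19699428e+00,  2.87021301e-01,  1.57785423e+00, -1.56463442e-05,
        1.27858933e+00, -1.50003259e-01]), 'dq': array([-0.00025192, -0.00335938, -0.00469906, -0.00136185,  0.00215919,
       -0.00055337]), 'joint_efforts': array([ 2.15192172e-04, -4.06608939e+01, -2.93139750e+01, -1.78964629e-04,
        3.98977456e-03, -6.72062539e-08]), 'eef_pos': array([0.14959326, 0.65768724, 0.23021818]), 'tcp_rot': array([ 1.11663720e-01,  9.93745610e-01, -9.06120207e-04, -2.35140617e-04]), 'contact_force': array([ 0.54027394, -0.38913099,  0.10621783]), 'wrist_torque': array([ 0.0008466 ,  0.01613715, -0.04209439]), 'finger_force': 0.0, 'opening': 0.9979451317976205}
```

View pics/top0.png

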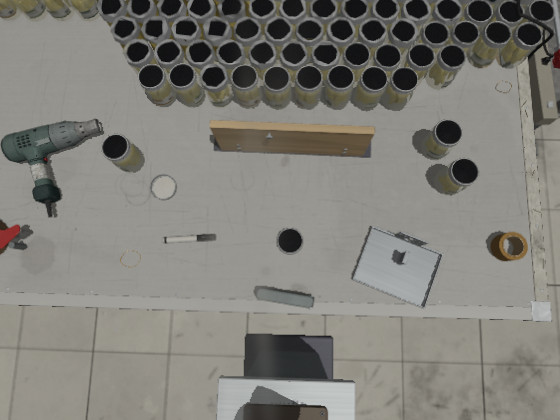

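View pics/side0.png

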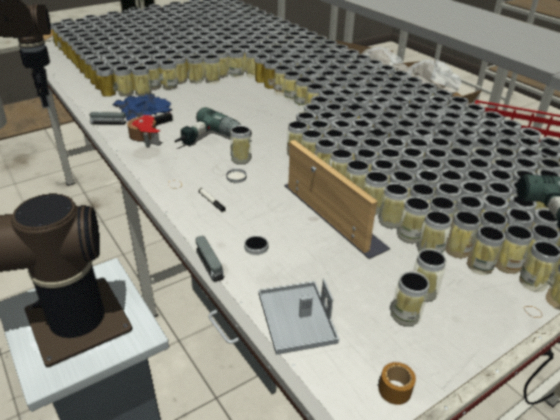

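The top view shows the tray at about (397,265) with its back plate at (405,238), the board's top edge from (212,125) to (374,128) and the marker at (190,238). In the side view the board runs from (290,145) to (385,250) and the tray is at (297,317). Next I'll enlarge the board and tray.

```bash
python3 - <<'E'
import pickle,cv2,numpy as np
from h import *
cs=pickle.load(open("c0.pkl","rb"))
f=lambda n,x,y,w,h,s:cv2.resize(cs[n]["color"][y:y+h,x:x+w],None,fx=s,fy=s,interpolation=cv2.INTER_CUBIC)
a=np.vstack([f("top",200,110,190,55,4)[:, :760], np.zeros((0,760,3),np.uint8)])
b=f("side",280,140,110,120,3)
c=f("top",345,220,105,90,3.4); 
d=np.zeros((380,760,3),np.uint8); d[:b.shape[0],:b.shape[1]]=b; d[:c.shape[0],340:340+c.shape[1]]=c
cv2.imwrite("pics/m1.png",np.vstack([a,d]))
t=cs["top"]
print(plane(t,[(212,122),(374,126)],.166), plane(t,[(190,238),(165,239),(215,237)],.009), plane(t,[(372,228),(441,254),(425,305),(353,279)],.018),plane(t,[(400,255)],.064))
E
```

```text
[[ 0.71257007  0.17345914  0.166     ]
 [ 0.70998048 -0.17925543  0.166     ]] [[0.47375168 0.24271868 0.009     ]
 [0.46973631 0.30422302 0.009     ]
 [0.47774681 0.18139784 0.009     ]] [[ 0.50787793 -0.19933108  0.018     ]
 [ 0.44924118 -0.36276736  0.018     ]
 [ 0.3293857  -0.32101699  0.018     ]
 [ 0.38513991 -0.15330817  0.018     ]] [[ 0.44086212 -0.25396929  0.064     ]]
```

View pics/m1.png

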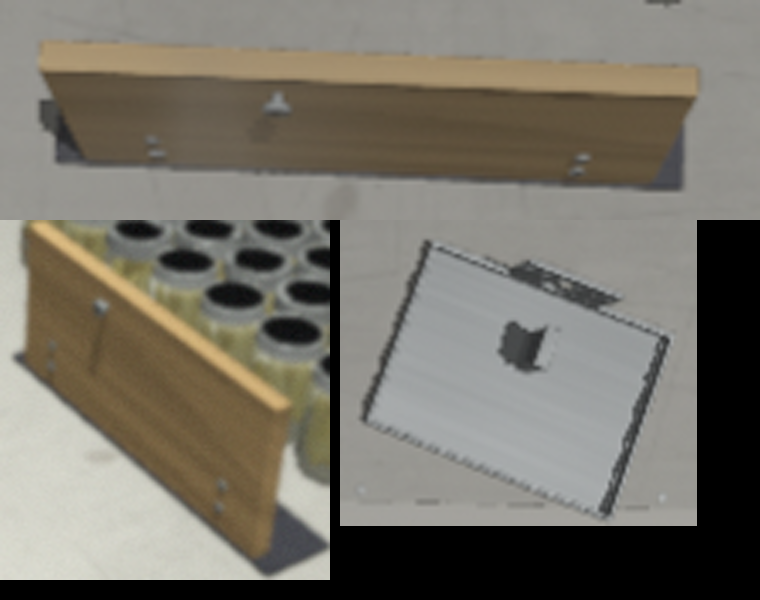

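The crops show the front top edge of the board from (212,127.5) to (373.7,134) in the top view. The screw head is at (269.2,137) in top and (313.3,168.3) in side. I'll work out coarse poses now.

```bash
python3 - <<'E'
import pickle
from h import *
cs=pickle.load(open("c0.pkl","rb"))
t,s=cs["top"],cs["side"]
b=plane(t,[(212,127.5),(373.7,134)],.166);d=b[0]-b[1];print("board",b,np.degrees(np.arctan2(-d[0],d[1])),np.linalg.norm(d))
print("screw head",tri([t,s],[(269.2,137),(313.3,168.3)]))
c=plane(t,[(370.9,226.8),(441.5,255.3),(423.5,307.4),(351.8,278.8)],.018)
print(c);dy=c[0]-c[1];dx=c[0]-c[3];print(np.degrees([np.arctan2(-dy[0],dy[1]),np.arctan2(dx[1],dx[0])]),np.linalg.norm(dy),np.linalg.norm(dx))
back=(c[0]+c[1])/2; yaw=np.arctan2(-dy[0],dy[1]);x=np.array([np.cos(yaw),np.sin(yaw)]);print("tab",back[:2]-.05*x, "from centre",c.mean(0)[:2]+.0195*x)
st=telemetry.get_state();print(R.from_quat(st["tcp_rot"]).as_matrix().round(3))
E
```

```text
board [[ 0.69988848  0.17271501  0.166     ]
 [ 0.69173869 -0.17837351  0.166     ]] -1.3297622270458789 0.3511831015002452
screw head [0.68807977 0.04798884 0.14657169]
[[ 0.51073867 -0.19671253  0.018     ]
 [ 0.44617731 -0.36383522  0.018     ]
 [ 0.32381735 -0.31736051  0.018     ]
 [ 0.38553433 -0.15047783  0.018     ]]
[-21.12210227 -20.2678749 ] 0.1791596012638768 0.13346824702953317
tab [ 0.43181726 -0.26225604] from centre [ 0.4347568  -0.26412348]
[[-0.975  0.222 -0.001]
 [ 0.222  0.975 -0.002]
 [ 0.    -0.002 -1.   ]]
```

Call:
arm_command(series=[-35,-18.5,0,0,0,8,0,-35,-18.5,0,0,0,8,0,-35,-18.5,0,0,0,8,0,-35,-18.5,0,0,0,8,0,-35,-18.5,0,0,0,8,0,-35,-18.5,0,0,0,8,0,-35,-18.5,0,0,0,8,0,-35,-18.5,0,0,0,8,0,-35,-18.5,0,0,0,8,0,-35,-18.5,0,0,0,8,0], force=60)

```text
time: 0.98
eef_pos: [0.4529, 0.3969, 0.2311]
tcp_rot: [0.182, 0.983, -0.001, 0.0]
contact_force: [-0.5, 0.9, -0.5]
opening: 0.997
finger_force: 0.0
```

```bash
cat >> h.py <<'E'
def go(p,head,pp=None):
    """cm shift and deg turn (tool frame) to TCP p, tool pointing down, tool-y heading head deg"""
    s=telemetry.get_state();M=R.from_quat(s["tcp_rot"]).as_matrix()
    h=np.radians(head);y=np.array([np.cos(h),np.sin(h),0]);z=np.array([0,0,-1.]);G=np.c_[np.cross(y,z),y,z]
    print("t",round(s["time"],2),"at",s["eef_pos"].round(4),"F",s["contact_force"].round(1),"open",round(s["opening"],3),"q",s["qpos"].round(2))
    print("shift",(M.T@(np.array(p)-s["eef_pos"])*100).round(2),"turn",R.from_matrix(M.T@G).as_rotvec(degrees=True).round(2))
E
python3 - <<'E'
from h import *
go([.49,.05,.23],69.3); go([.434,-.263,.2],69.3)
E
```

```text
t 0.98 at [0.4529 0.3969 0.2311] F [-0.5  0.9 -0.5] open 0.997 q [ 0.55  0.13  1.76 -0.    1.25 -0.65]
shift [-15.9  -31.06   0.15] turn [-0.05  0.07 -0.3 ]
t 0.98 at [0.4529 0.3969 0.2311] F [-0.5  0.9 -0.5] open 0.997 q [ 0.55  0.13  1.76 -0.    1.25 -0.65]
shift [-21.89 -62.28   3.18] turn [-0.05  0.07 -0.3 ]
```

Call:
arm_command(series=[-15.9,-31,0,0,0,0,0,-15.9,-31,0,0,0,0,0,-15.9,-31,0,0,0,0,0,-15.9,-31,0,0,0,0,0,-15.9,-31,0,0,0,0,0,-15.9,-31,0,0,0,0,0,-15.9,-31,0,0,0,0,0,-15.9,-31,0,0,0,0,0,-21.9,-62.3,0,0,0,0,0,-21.9,-62.3,0,0,0,0,0])

```text
time: 1.82
eef_pos: [0.4729, -0.0154, 0.2312]
tcp_rot: [0.181, 0.984, -0.0, 0.0]
contact_force: [0.9, 0.2, 0.0]
opening: 1.001
finger_force: 0.0
```

```bash
python3 - <<'E'
from h import *
go([.434,-.263,.22],69.3)
E
```

```text
t 1.82 at [ 0.4729 -0.0154  0.2312] F [0.9 0.2 0. ] open 1.001 q [-0.25 -0.17  2.06 -0.    1.26 -1.45]
shift [ -5.17 -24.53   1.12] turn [-0.    0.   -0.11]
```

Call:
arm_command(series=[-5.2,-24.5,1,0,0,0,0,-5.2,-24.5,1,0,0,0,0,-5.2,-24.5,1,0,0,0,0,-5.2,-24.5,1,0,0,0,0,-5.2,-24.5,1,0,0,0,0,-5.2,-24.5,1,0,0,0,0,-5.2,-24.5,1,0,0,0,0,-5.2,-24.5,1,0,0,0,0,-5.2,-24.5,1,0,0,0,0])

```text
time: 2.57
eef_pos: [0.4345, -0.2607, 0.2208]
tcp_rot: [0.181, 0.983, 0.001, -0.0]
contact_force: [-0.3, -0.3, -0.1]
opening: 0.999
finger_force: 0.0
```

```bash
python3 - <<'E'
from h import *
import pickle
go([.434,-.263,.22],69.3)
c=cam("wrist");pickle.dump(c,open("c1.pkl","wb"));cv2.imwrite("pics/w1.png",c["color"])
E
```

```text
t 2.57 at [ 0.4345 -0.2607  0.2208] F [-0.3 -0.3 -0.1] open 0.999 q [-0.74 -0.08  1.99  0.    1.23 -1.95]
shift [-0.03 -0.23  0.08] turn [ 0.05 -0.06 -0.18]
```

View pics/w1.png

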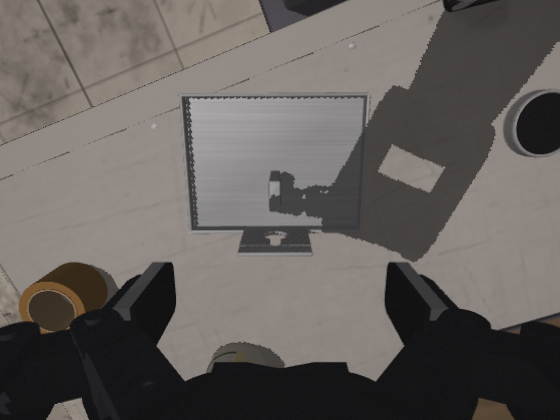

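The wrist view shows the tray's outer corners near (181,94), (369,95), (363,231) and (189,232). The bright tab top is at about (274,188) and the back plate top edge runs from (237,254) to (312,254).

```bash
python3 - <<'E'
from h import *
import pickle
c=pickle.load(open("c1.pkl","rb"));im=c["color"]
h=cv2.cvtColor(im,cv2.COLOR_BGR2GRAY)
print(h[172:204,262:290:2])
p=plane(c,[(274,180),(274,196),(274,188)],.064);print(p)
q=plane(c,[(181,94),(369,95),(363,231),(189,232)],.018);print(q)
for a,b in((0,1),(3,2),(3,0),(2,1)):
  d=q[a]-q[b];print(np.degrees(np.arctan2(d[1],d[0])),np.linalg.norm(d))
b=plane(c,[(237,254),(312,254)],.08);d=b[1]-b[0];print(b,np.degrees(np.arctan2(d[1],d[0])))
E
```

```text
[[137 137 137 137 108  66  64  65  64 119 111  67  98 129]
 [136 135 136 135 103  65  65  65  64  97  67  66  67  97]
 [136 135 135 134  95  65  65  65  63  65  66  65  66  66]
 [135 135 135 136  89  65  64  65  65  64  66  66  67  67]
 [136 136 137 138  86  66  66  65  63  65  68  66  67  67]
 [137 138 137 137  79  65  65  64  64  65  68  67  67  68]
 [137 137 136 135  71  65  67  65  61  59  66  66  67  66]
 [135 135 135 134  67  66  64  66  62  55  65  65  66  65]
 [136 136 136 132  75  73  73  73  68  54  67  68  67  67]
 [137 137 137 126 112 110 111 109 107  63  68  67  67  67]
 [137 136 137 120 146 142 140 139 136  73  67  66  66  67]
 [136 136 137 115 151 150 148 149 142  75  67  67  66  67]
 [135 136 135 113 148 149 150 149 140  75  66  67  65  67]
 [134 135 136 112 147 153 151 147 140  75  67  67  67  66]
 [135 135 136 111 149 154 151 146 139  75  67  67  67  66]
 [135 135 136 113 152 155 150 144 138  74  68  67  67  68]
 [136 135 136 114 153 153 147 142 136  70  67  67  66  67]
 [134 134 134 113 152 151 147 141 136  66  65  66  67  67]
 [135 135 135 113 150 150 145 140 136 
[... 620 characters left out ...]
 136 123  66  67  66  66  67  56  67  67  68  67]
 [135 135 136 122  67  67  66  66  67  56  67  66  67  67]
 [135 135 135 122  67  66  67  67  67  56  66  66  67  67]]
[[ 0.42248974 -0.2611134   0.064     ]
 [ 0.43572288 -0.26622054  0.064     ]
 [ 0.42906597 -0.26365143  0.064     ]]
[[ 0.32308998 -0.3167911   0.018     ]
 [ 0.38654291 -0.15268124  0.018     ]
 [ 0.51289133 -0.19786871  0.018     ]
 [ 0.44965681 -0.36692473  0.018     ]]
-111.13894755719794 0.17594977229787237
-110.50804731694213 0.18049526675347144
-21.608715041111473 0.13613427745480408
-19.679172052863716 0.13418580603191957
[[ 0.46904599 -0.31316149  0.08      ]
 [ 0.49218017 -0.25244095  0.08      ]] 69.14344200820592
```

Call:
arm_command(series=[-0.2,-0.4,4,0,0,0,0,-0.2,-0.4,8,0,0,0,0,-0.2,-0.4,12,0,0,0,0,-0.2,-0.4,15,0,0,0,0,-0.2,-0.4,17.5,0,0,0,0,-0.2,-0.4,19.3,0,0,0,0,-0.2,-0.4,19.3,0,0,0,0,-0.2,-0.4,19.3,0,0,0,0.5,-0.2,-0.4,19.3,0,0,0,1,-0.2,-0.4,19.3,0,0,0,1], force=80)

```text
time: 3.45
eef_pos: [0.4368, -0.266, 0.0304]
tcp_rot: [0.18, 0.984, -0.001, 0.002]
contact_force: [0.5, -0.8, -0.2]
opening: 0.606
finger_force: 0.0
```

Call:
arm_command(series=[0,0,0,0,0,0,1,0,0,0,0,0,0,1,0,0,0,0,0,0,1,0,0,0,0,0,0,1,0,0,0,0,0,0,1])

```text
time: 3.87
eef_pos: [0.4359, -0.266, 0.0294]
tcp_rot: [0.181, 0.984, -0.0, 0.001]
contact_force: [-1.3, 0.5, 5.6]
opening: 0.107
finger_force: 79.1
```

Call:
arm_command(series=[0,0,-1.5,0,0,0,1,0,0,-4,0,0,0,1,0,0,-7,0,0,0,1,0,0,-10,0,0,0,1,0,0,-13,0,0,0,1,0,0,-15.5,0,0,0,1,0,0,-17,0,0,0,1,0,0,-17,0,0,0,1])

```text
time: 4.53
eef_pos: [0.4366, -0.2666, 0.2017]
tcp_rot: [0.181, 0.984, -0.002, 0.003]
contact_force: [0.4, -0.9, -2.5]
opening: 0.102
finger_force: 78.4
```

```bash
python3 - <<'E'
from h import *
go([.557,.051,.2],88.7)
E
```

```text
t 4.53 at [ 0.4366 -0.2666  0.2017] F [ 0.4 -0.9 -2.5] open 0.102 q [-0.75 -0.05  2.01  0.    1.18 -1.95]
shift [ 0.05 33.97  0.09] turn [ -0.19   0.33 -19.53]
```

Call:
arm_command(series=[0,2.5,0,0,0,-2,1,0,6,0,0,0,-4,1,0,10,0,0,0,-6.5,1,0,14,0,0,0,-9,1,0,18,0,0,0,-11.5,1,0,22,0,0,0,-14,1,0,26,0,0,0,-16.5,1,0,30,0,0,0,-18.5,1,0,33,0,0,0,-19.5,1,0,34,0,0,0,-19.5,1])

```text
time: 5.37
eef_pos: [0.5555, 0.0564, 0.1952]
tcp_rot: [0.01, 1.0, 0.001, -0.002]
contact_force: [-0.6, -0.8, -3.0]
opening: 0.104
finger_force: 78.7
```

Call:
arm_command(series=[0,0,1.5,0,0,0,1,0,0,3,0,0,0,1,0,0,4.5,0,0,0,1,0,0,5.5,0,0,0,1,0,0,5.7,0,0,0,1,0,0,5.7,0,0,0,1,0,0,5.7,0,0,0,1])

```text
time: 5.95
eef_pos: [0.5562, 0.0521, 0.1413]
tcp_rot: [0.012, 1.0, -0.0, -0.0]
contact_force: [0.6, -0.4, -3.2]
opening: 0.104
finger_force: 78.7
```

```bash
python3 - <<'E'
from h import *
import pickle
go([.557,.051,.142],88.7)
cs={n:cam(n) for n in("side","top","wrist")};pickle.dump(cs,open("c2.pkl","wb"))
f=lambda n,x,y,w,h,s:cv2.resize(cs[n]["color"][y:y+h,x:x+w],None,fx=s,fy=s,interpolation=cv2.INTER_CUBIC)
a=f("wrist",0,0,560,420,.7);b=f("side",230,130,170,130,2.35)
c=f("top",200,110,200,100,2)
o=np.zeros((510,800,3),np.uint8)
o[:a.shape[0],:392]=a[:,:392];o[:b.shape[0],400:400+b.shape[1]]=b[:,:400];o[310:510,200:600]=c
cv2.imwrite("pics/m2.png",o)
E
```

```text
t 5.95 at [0.5562 0.0521 0.1413] F [ 0.6 -0.4 -3.2] open 0.104 q [-0.09  0.12  1.94 -0.    1.08 -1.64]
shift [-0.08 -0.1  -0.07] turn [-0.   -0.01 -0.05]
```

View pics/m2.png

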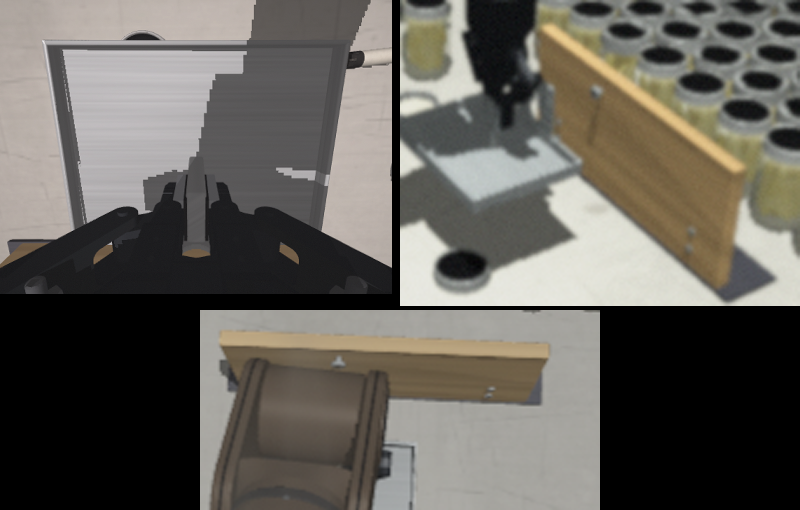

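The wrist crop shows the tray level in the grip with its front lip from about (63,60) to (499,60) full-frame. The side crop shows the screw head at about (597,92) in the montage, and the top crop shows it at (338,361). I'll refine the screw from saturation blobs, since grey metal stands out on wood.

```bash
python3 - <<'E'
from h import *
import pickle
cs=pickle.load(open("c2.pkl","rb"))
uv={}
for n,(u,v) in {"side":(313,169),"top":(269,136)}.items():
    im=cs[n]["color"][v-9:v+10,u-9:u+10]; S=cv2.cvtColor(im,cv2.COLOR_BGR2HSV)[:,:,1].astype(int); G=im.max(2).astype(int)
    print(n);print(S)
    m=(S<60).astype(np.uint8);k,l,st,ce=cv2.connectedComponentsWithStats(m)
    for i in range(1,k):
        if st[i,4]>3:print(st[i],ce[i]+[u-9,v-9])
w=cs["wrist"];q=plane(w,[(63,60),(499,60)],.1413-.0294+.018);print(q,q[0]-q[1])
E
```

```text
side
[[108 111 115 113 112 111 115 111 108 106 106 108 102 103 100 100 101 105
  101]
 [112 110 113 110 113 107 111 108 113 108 113 108 107 103 104 100 100 100
   99]
 [111 111 111 109 108 108 107 111 107 111 108 112 110 107 105 103 100  99
   96]
 [110 114 107 111 110 109 110 110 114 115 110 111 113 109 104 105 102 100
  100]
 [110 108 115 111 110 112 109 111 112 110 108 110 111 105 112 110 105 103
  104]
 [106 103 108 106 108 111 109 103  88  90  97 108 108 114 114 110 110 108
  106]
 [111 113 110 111 108 106  98  75  54  45  61  79  96 110 108 109 110 109
  106]
 [112 113 109 109 111 111  91  46  19  13  24  45  74 101 106 108 105 112
  104]
 [116 107 114 115 107 107  83  40  11   5   8  23  62  99 112 108 106 106
  108]
 [114 111 111 112 109 105  94  54   9   9   6  26  70 100 107 107 110 109
  109]
 [111 112 110 114 109 108  97  62  25   8  18  57  90 110 111 114 109 112
  111]
 [110 117 115 111 112 114 102  77  47  27  43  78 109 110 107 110 113 112
  111]
 [112 118 111 109 111 108 102  97  83  76  87  98 114 111 112 112 108 111
  113]
 [115 114 114 108 109 108 115 110 104 103 
[... 1141 characters left out ...]
78 78 78 80]
 [67 69 71 74 76 64 41 28 34 32 21 23 50 76 79 78 77 78 80]
 [60 66 68 71 71 71 64 60 61 52 52 63 73 76 77 79 80 78 80]
 [51 46 47 51 53 57 57 62 69 67 72 75 75 74 75 77 76 78 78]
 [50 47 52 46 47 53 50 50 52 52 47 53 56 57 58 59 64 67 70]
 [51 49 50 50 50 52 52 53 56 54 51 51 52 52 52 52 53 53 50]
 [50 50 48 52 53 53 50 54 52 55 55 52 53 54 56 57 54 54 55]
 [47 50 50 51 52 49 52 55 50 51 57 51 54 54 49 55 55 53 56]
 [52 49 52 50 53 52 52 52 52 53 55 53 56 56 56 55 56 52 55]]
[ 5  5  8  8 39] [268.69230769 136.02564103]
[ 0 13 19  6 99] [268.33333333 142.84848485]
[[ 0.46817445 -0.0339397   0.1299    ]
 [ 0.47229587  0.14353891  0.1299    ]] [-0.00412141 -0.17747861  0.        ]
```

```bash
python3 - <<'E'
from h import *
import pickle
cs=pickle.load(open("c2.pkl","rb"));t,s=cs["top"],cs["side"]
X=tri([t,s],[(268.4,136.3),(313.1,168.6)]);print(X,proj(t,X),proj(s,X))
a=np.radians(-1.33);xb=np.array([np.cos(a),np.sin(a),0])
root=X+.009*xb;print("root",root)
for z,n in((.034,"entry"),(.059,"seat")):
  for d in (.05,.062,.08):
    p=root-d*xb;p[2]=root[2]-z+.0294;print(n,d,p.round(4));go(p,88.67)
E
```

```text
[0.69005426 0.05026373 0.14395793] [[268.42443121 136.25583846]] [[313.06042683 168.61033381]]
root [0.69905184 0.05005483 0.14395793]
entry 0.05 [0.6491 0.0512 0.1394]
t 6.1 at [0.557  0.0522 0.1425] F [ 1.   0.3 -2.3] open 0.108 q [-0.09  0.12  1.94 -0.    1.08 -1.64]
shift [-9.21  0.12  0.34] turn [-0.01  0.13 -0.01]
entry 0.062 [0.6371 0.0515 0.1394]
t 6.1 at [0.557  0.0522 0.1425] F [ 1.   0.3 -2.3] open 0.108 q [-0.09  0.12  1.94 -0.    1.08 -1.64]
shift [-8.01  0.12  0.33] turn [-0.01  0.13 -0.01]
entry 0.08 [0.6191 0.0519 0.1394]
t 6.1 at [0.557  0.0522 0.1425] F [ 1.   0.3 -2.3] open 0.108 q [-0.09  0.12  1.94 -0.    1.08 -1.64]
shift [-6.21  0.12  0.33] turn [-0.01  0.13 -0.01]
seat 0.05 [0.6491 0.0512 0.1144]
t 6.1 at [0.557  0.0522 0.1425] F [ 1.   0.3 -2.3] open 0.108 q [-0.09  0.12  1.94 -0.    1.08 -1.64]
shift [-9.2   0.12  2.84] turn [-0.01  0.13 -0.01]
seat 0.062 [0.6371 0.0515 0.1144]
t 6.1 at [0.557  0.0522 0.1425] F [ 1.   0.3 -2.3] open 0.108 q [-0.09  0.12  1.94 -0.    1.08 -1.64]
shift [-8.    0.12  2.83] turn [-0.01  0.13 -0.01]
seat 0.08 [0.6191 0.0519 0.1144]
t 6.1 at [0.557  0.0522 0.1425] F [ 1.   0.3 -2.3] open 0.108 q [-0.09  0.12  1.94 -0.    1.08 -1.64]
shift [-6.2   0.12  2.83] turn [-0.01  0.13 -0.01]
```

Call:
arm_command(series=[-2,0.1,0.1,0,0,0,1,-4,0.1,0.3,0,0,0,1,-6,0.1,0.3,0,0,0,1,-7,0.1,0.3,0,0,0,1,-7.5,0.1,0.3,0,0,0,1,-7.5,0.1,0.3,0,0,0,1,-7.5,0.1,0.3,0,0,0,1])

```text
time: 6.68
eef_pos: [0.6309, 0.0517, 0.1385]
tcp_rot: [0.012, 1.0, -0.0, -0.0]
contact_force: [-0.3, 0.3, -3.2]
opening: 0.107
finger_force: 78.7
```

```bash
python3 - <<'E'
from h import *
import pickle
go([.649,.0512,.1394],88.7)
cs={n:cam(n) for n in("side","top")};pickle.dump(cs,open("c3.pkl","wb"))
f=lambda n,x,y,w,h,s:cv2.resize(cs[n]["color"][y:y+h,x:x+w],None,fx=s,fy=s,interpolation=cv2.INTER_CUBIC)
cv2.imwrite("pics/m3.png",np.hstack([f("side",275,130,80,100,5),f("top",225,110,80,100,5)]))
E
```

```text
t 6.68 at [0.6309 0.0517 0.1385] F [-0.3  0.3 -3.2] open 0.107 q [-0.08  0.28  1.76 -0.    1.1  -1.63]
shift [-1.81 -0.01 -0.09] turn [-0.   -0.02 -0.02]
```

View pics/m3.png

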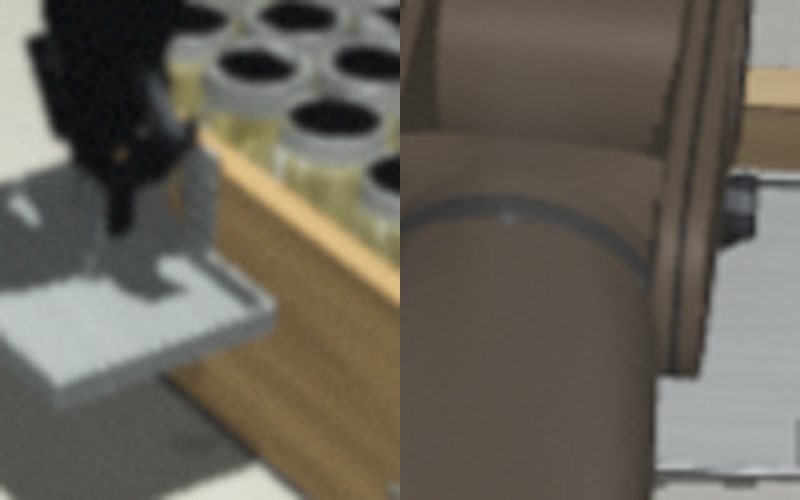

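In the side crop the plate's right edge is at about (215,150) and the tray's rear right rim corner at (275,300), with wood showing through the keyhole near (178,190). The screw is hidden. In the top crop the tray's back edge is at about row 180 and the front edge at about row 470.

```bash
python3 - <<'E'
from h import *
import pickle
cs=pickle.load(open("c3.pkl","rb"));t,s=cs["top"],cs["side"]
zb=.1385-.0294
print("side rear rim corner",plane(s,[(330,190)],zb+.018),"plate top corner",plane(s,[(318.2,160.5)],zb+.08),"floor lip corner",plane(s,[(287,208.5)],zb+.018))
print("top back/front rim",plane(t,[(302,146)],zb+.018),plane(t,[(302,204)],zb+.018))
a=np.radians(-1.33);xb=np.array([np.cos(a),np.sin(a),0]);yb=np.array([-xb[1],xb[0],0])
o=np.array([.6309,.0517,zb])+.05*xb
for n,l in(("rim corner",(0,-.09,.018)),("plate",(0,-.033,.08)),("lip",(-.139,-.09,.018)),("entry",(0,0,.034))):
  P=o+l[0]*xb+l[1]*yb+np.array([0,0,l[2]]);print(n,P.round(4),"side",proj(s,P).round(1),"crop",((proj(s,P)[0]-[275,130])*5).round(0),"top",proj(t,P).round(1))
E
```

```text
side rear rim corner [[ 0.68033531 -0.03754756  0.1271    ]] plate top corner [[0.67929629 0.01832314 0.1891    ]] floor lip corner [[ 0.53770216 -0.0445309   0.1271    ]]
top back/front rim [[ 0.67459164 -0.02487167  0.1271    ]] [[ 0.54190878 -0.02737024  0.1271    ]]
rim corner [ 0.6788 -0.0394  0.1271] side [[330.  190.5]] crop [275. 303.] top [[308.5 144.3]]
plate [0.6801 0.0175 0.1891] side [[318.6 160.5]] crop [218. 153.] top [[282.6 133.7]]
lip [ 0.5398 -0.0362  0.1271] side [[285.8 206.6]] crop [ 54. 383.] top [[306. 205.]]
entry [0.6809 0.0505 0.1431] side [[310.3 169.8]] crop [176. 199.] top [[268.2 140.3]]
```

Call:
arm_command(series=[-0.4,0,-0.15,0,0,0,1,-0.7,0,-0.15,0,0,0,1,-1.0,0,-0.15,0,0,0,1,-1.2,0,-0.15,0,0,0,1,-1.2,0,-0.15,0,0,0,1])

```text
time: 7.2
eef_pos: [0.6437, 0.0513, 0.1399]
tcp_rot: [0.012, 1.0, -0.0, 0.0]
contact_force: [0.4, 0.1, -3.3]
opening: 0.101
finger_force: 78.7
```

Call:
arm_command(series=[-0.2,0,0,0,0,0,1,-0.4,0,0,0,0,0,1,-0.4,0,0,0,0,0,1])

```text
time: 7.45
eef_pos: [0.6467, 0.0514, 0.1395]
tcp_rot: [0.012, 1.0, 0.0, -0.001]
contact_force: [-2.5, 0.2, -2.4]
opening: 0.103
finger_force: 78.7
```

Call:
arm_command(series=[0,0,0.4,0,0,0,1,0,0,0.8,0,0,0,1,0,0,1.2,0,0,0,1,0,0,1.6,0,0,0,1,0,0,2.0,0,0,0,1,0,0,2.2,0,0,0,1,0,0,2.2,0,0,0,1])

```text
time: 8.03
eef_pos: [0.6467, 0.0513, 0.1165]
tcp_rot: [0.012, 1.0, 0.0, -0.001]
contact_force: [-3.1, 0.1, -3.9]
opening: 0.106
finger_force: 78.6
```

Call:
arm_command(series=[0,0,0.1,0,0,0,1,0,0,0.2,0,0,0,1,0,0,0.3,0,0,0,1,0,0,0.3,0,0,0,1])

```text
time: 8.37
eef_pos: [0.6468, 0.0513, 0.115]
tcp_rot: [0.012, 1.0, -0.0, -0.001]
contact_force: [-4.9, -0.7, -0.2]
opening: 0.105
finger_force: 79.3
```

Call:
arm_command(series=[0,0,0.1,0,0,0,1,0,0,0.2,0,0,0,1,0,0,0.2,0,0,0,1])

```text
time: 8.62
eef_pos: [0.6468, 0.0514, 0.1131]
tcp_rot: [0.012, 1.0, -0.0, -0.001]
contact_force: [-4.4, 0.0, 0.4]
opening: 0.105
finger_force: 79.3
```

Call:
arm_command(series=[0,0,0.1,0,0,0,1,0,0,0.2,0,0,0,1,0,0,0.2,0,0,0,1])

```text
time: 8.87
eef_pos: [0.6468, 0.0514, 0.1125]
tcp_rot: [0.012, 1.0, -0.0, -0.001]
contact_force: [-8.7, -1.0, 4.1]
opening: 0.106
finger_force: 80.1
```

Call:
arm_command(series=[0,0,0.1,0,0,0,1,0,0,0.1,0,0,0,1])

```text
time: 9.03
eef_pos: [0.6468, 0.0514, 0.1123]
tcp_rot: [0.011, 1.0, -0.0, -0.001]
contact_force: [-11.4, -0.8, 7.6]
opening: 0.106
finger_force: 80.6
```

```bash
python3 - <<'E'
from h import *
import pickle
s=telemetry.get_state();print(s["eef_pos"],s["contact_force"],s["wrist_torque"])
c=cam("side");pickle.dump(c,open("c4.pkl","wb"))
cv2.imwrite("pics/m4.png",cv2.resize(c["color"][130:250,260:360],None,fx=5,fy=5,interpolation=cv2.INTER_CUBIC))
z=s["eef_pos"][2]-.0294;a=np.radians(-1.33);xb=np.array([np.cos(a),np.sin(a),0]);yb=np.array([-xb[1],xb[0],0])
o=s["eef_pos"]+.05*xb;o[2]=z
for n,l in(("rim corner",(0,-.09,.018)),("plate",(0,-.033,.08)),("lip",(-.139,-.09,.018)),("seat",(0,0,.059))):
  P=o+l[0]*xb+l[1]*yb+np.array([0,0,l[2]]);print(n,P.round(4),"crop",((proj(c,P)[0]-[260,130])*5).round(0))
E
```

```text
[0.64675865 0.05135332 0.11234257] [-11.4122653   -0.82234964   7.62139821] [-0.00327256  1.28906015 -0.11807155]
rim corner [ 0.6947 -0.0398  0.1009] crop [370. 335.]
plate [0.696  0.0172 0.1629] crop [314. 187.]
lip [ 0.5557 -0.0366  0.1009] crop [153. 415.]
seat [0.6967 0.0502 0.1419] crop [275. 193.]
```

View pics/m4.png

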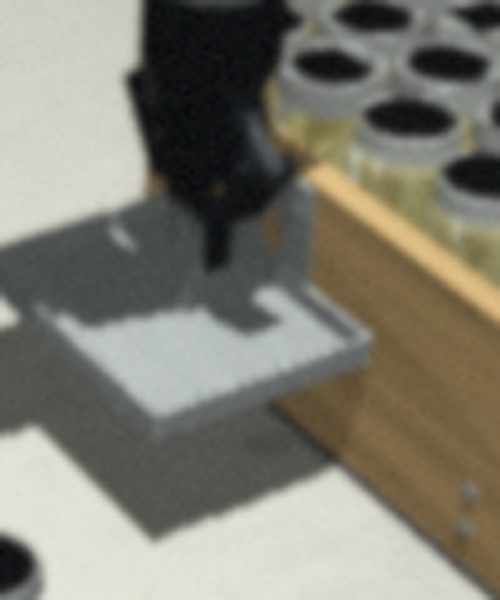

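Call:
arm_command(series=[0,0,-0.2,0,0,0,1,0,0,-0.2,0,0,0,0.7,0,0,-0.2,0,0,0,0.5,0,0,-0.2,0,0,0,0.5,0,0,-0.2,0,0,0,0.5])

```text
time: 9.5
eef_pos: [0.6483, 0.0512, 0.1127]
tcp_rot: [0.011, 1.0, -0.0, 0.001]
contact_force: [-0.3, -0.5, 0.1]
opening: 0.502
finger_force: 0.0
```

Call:
arm_command(series=[0,0,-1,0,0,0,0.5,0,0,-3,0,0,0,0.5,0,0,-6,0,0,0,0.4,0,0,-9,0,0,0,0.3,2,0,-12,0,0,0,0.2,5,0,-13,0,0,0,0,9,2,-13,0,0,0,0,13,5,-13,0,0,0,0,17,8,-13,0,0,0,0,17,12,-13,0,0,0,0])

```text
time: 10.33
eef_pos: [0.4799, 0.1627, 0.2422]
tcp_rot: [0.013, 1.0, -0.0, -0.0]
contact_force: [0.6, 0.8, -0.3]
opening: 1.001
finger_force: 0.0
```

```bash
python3 - <<'E'
from h import *
import pickle
cs={n:cam(n) for n in("side","top")};pickle.dump(cs,open("c5.pkl","wb"))
f=lambda n,x,y,w,h,s:cv2.resize(cs[n]["color"][y:y+h,x:x+w],None,fx=s,fy=s,interpolation=cv2.INTER_CUBIC)
cv2.imwrite("pics/m5.png",np.hstack([f("side",270,130,80,100,5),f("top",160,110,80*2,200,2.5)]))
t=cs["top"];im=t["color"][220:255,150:235]
m=plane(t,[(165,239.5),(216,237)],.009);c=m.mean(0);d=m[0]-m[1];h=np.degrees(np.arctan2(d[1],d[0]));print(m,c,h,np.linalg.norm(d))
go([c[0],c[1],.23],h-90)
E
```

```text
[[0.46850902 0.30412818 0.009     ]
 [0.47780813 0.17894306 0.009     ]] [0.47315857 0.24153562 0.009     ] 94.2482947052048 0.1255300222204937
t 10.43 at [0.4811 0.1672 0.2431] F [ 0.4 -1.2  0.3] open 0.999 q [ 0.13 -0.1   1.97  0.    1.27 -1.42]
shift [0.93 7.41 1.32] turn [ 1.800e-01 -1.000e-02  8.477e+01]
```

View pics/m5.png

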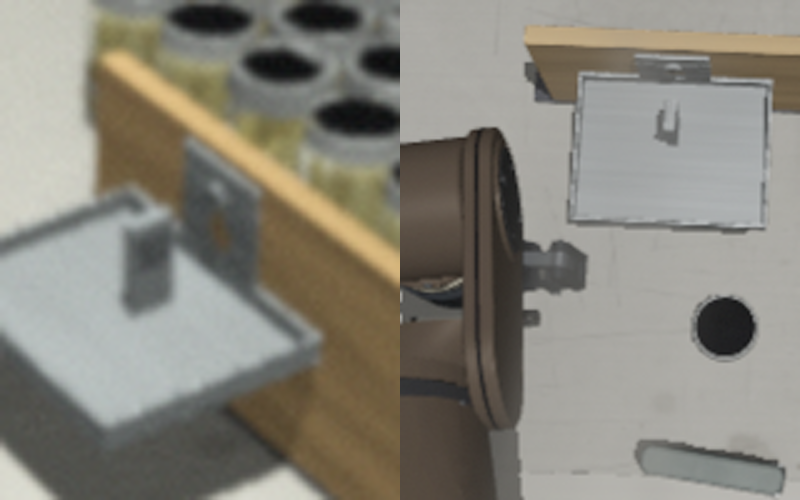

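The side crop shows the screw head at about (213,190), at the top of the slot with the empty hole below it at (222,238), so the tray is hung fully home. The top crop has the tray's rim corners at (582,75), (770,82), (765,228) and (570,220). Now the marker.

Call:
arm_command(series=[0.9,7.4,1,0,0,85,0,0.9,7.4,1,0,0,85,0,0.9,7.4,1,0,0,85,0,0.9,7.4,1,0,0,85,0,0.9,7.4,1,0,0,85,0,0.9,7.4,1,0,0,85,0,0.9,7.4,1,0,0,85,0,0.9,7.4,1,0,0,85,0,0.9,7.4,1,0,0,85,0,0.9,7.4,1,0,0,85,0])

```text
time: 11.27
eef_pos: [0.4771, 0.237, 0.2328]
tcp_rot: [0.588, 0.809, 0.001, 0.001]
contact_force: [0.1, -0.6, -0.2]
opening: 1.002
finger_force: 0.0
```

```bash
python3 - <<'E'
from h import *
import pickle
go([.473,.2415,.23],4.25)
t=pickle.load(open("c5.pkl","rb"))["top"]
q=plane(t,[(232.8,140),(308,142.8),(306,201.2),(228,198)],.1025);print(q,q.mean(0))
E
```

```text
t 11.27 at [0.4771 0.237  0.2328] F [ 0.1 -0.6 -0.2] open 1.002 q [ 0.27 -0.03  1.92 -0.    1.25 -0.04]
shift [ 0.55 -0.25  0.28] turn [1.000e-01 1.000e-02 1.377e+01]
[[ 0.69428034  0.13550816  0.1025    ]
 [ 0.69086873 -0.0389447   0.1025    ]
 [ 0.55328671 -0.03668107  0.1025    ]
 [ 0.55666097  0.13967138  0.1025    ]] [0.62377419 0.04988844 0.1025    ]
```

Call:
arm_command(series=[0.5,-0.2,0.3,0,0,14,0,0.5,-0.2,0.3,0,0,14,0,0.5,-0.2,0.3,0,0,14,0,0.5,-0.2,0.3,0,0,14,0,0.5,-0.2,0.3,0,0,14,0])

```text
time: 11.68
eef_pos: [0.4732, 0.2413, 0.2294]
tcp_rot: [0.679, 0.734, 0.0, 0.0]
contact_force: [-1.0, 0.0, 1.2]
opening: 0.998
finger_force: 0.0
```

```bash
python3 - <<'E'
from h import *
import pickle
go([.473,.2415,.23],4.25)
c=cam("wrist");pickle.dump(c,open("c6.pkl","wb"));cv2.imwrite("pics/w6.png",c["color"])
E
```

```text
t 11.68 at [0.4732 0.2413 0.2294] F [-1.   0.   1.2] open 0.998 q [ 0.28 -0.03  1.93 -0.    1.24  0.2 ]
shift [ 0.02 -0.01 -0.06] turn [ 0.06 -0.    0.27]
```

View pics/w6.png

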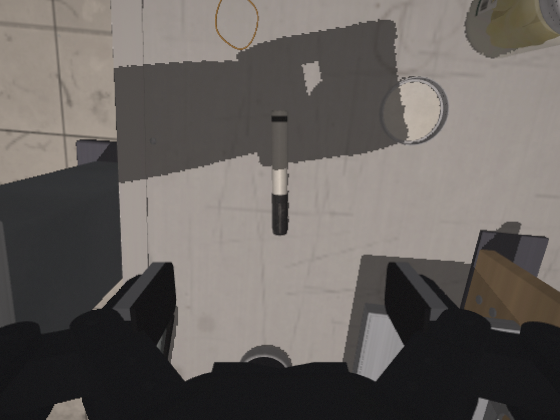

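The wrist view shows the marker vertical in the image, running from (279.5,112) to (280.5,235) between the open fingers' closing lines.

```bash
python3 - <<'E'
from h import *
import pickle
c=pickle.load(open("c6.pkl","rb"))
m=plane(c,[(279.5,112),(280.5,235)],.012);d=m[0]-m[1];p=m.mean(0);h=np.degrees(np.arctan2(d[1],d[0]));print(m,p,h,np.linalg.norm(d))
go([p[0],p[1],.004],h-90)
E
```

```text
[[0.46790687 0.30923083 0.012     ]
 [0.47914321 0.18114369 0.012     ]] [0.47352504 0.24518726 0.012     ] 95.0133933822151 0.1285790419801798
t 11.73 at [0.473  0.2413 0.2292] F [-0.3  0.4 -1.1] open 0.999 q [ 0.28 -0.03  1.93 -0.    1.24  0.2 ]
shift [ 0.38  0.06 22.52] turn [ 0.04 -0.   -0.52]
```

Call:
arm_command(series=[0.25,0,4,0,0,-0.5,0,0.25,0,8,0,0,-0.5,0,0.25,0,12,0,0,-0.5,0,0.25,0,16,0,0,-0.5,0.3,0.25,0,19,0,0,-0.5,0.5,0.25,0,21,0,0,-0.5,0.5,0.25,0,22.2,0,0,-0.5,0.5,0.25,0,22.5,0,0,-0.5,0.5,0.25,0,22.5,0,0,-0.5,0.5], force=40)

```text
time: 12.48
eef_pos: [0.4725, 0.2439, 0.0036]
tcp_rot: [0.676, 0.737, -0.0, -0.0]
contact_force: [-0.4, -0.4, 0.2]
opening: 0.502
finger_force: 0.0
```

Call:
arm_command(series=[0,0,0,0,0,0,0.7,0,0,0,0,0,0,1,0,0,0,0,0,0,1,0,0,0,0,0,0,1,0,0,0,0,0,0,1,0,0,0,0,0,0,1])

```text
time: 12.98
eef_pos: [0.4742, 0.2446, 0.006]
tcp_rot: [0.676, 0.737, 0.002, 0.001]
contact_force: [-0.2, -0.7, 5.9]
opening: 0.182
finger_force: 41.5
```

Call:
arm_command(series=[0,0,-2,0,0,0,1,0,0,-6,0,0,0,1,0,0,-10,0,0,0,1,0,0,-14,0,0,0,1,0,0,-18,0,0,0,1,0,0,-20,0,0,0,1,0,0,-20,0,0,0,1])

```text
time: 13.57
eef_pos: [0.4757, 0.2451, 0.2113]
tcp_rot: [0.676, 0.737, 0.006, 0.003]
contact_force: [1.2, -0.1, 0.1]
opening: 0.189
finger_force: 40.7
```

```bash
python3 - <<'E'
from h import *
go([.596,.052,.206],-1.33)
E
```

```text
t 13.57 at [0.4757 0.2451 0.2113] F [ 1.2 -0.1  0.1] open 0.189 q [ 0.29 -0.01  1.95  0.    1.19  0.2 ]
shift [-20.27  10.33   0.61] turn [ 0.73 -0.19  6.24]
```

Call:
arm_command(series=[-3,1.5,0,0,0,2,1,-6.5,3.3,0,0,0,4,1,-10,5.1,0,0,0,6.2,1,-13.5,6.9,0,0,0,6.2,1,-17,8.7,0,0,0,6.2,1,-19.5,9.9,0,0,0,6.2,1,-20.3,10.3,0,0,0,6.2,1,-20.3,10.3,0,0,0,6.2,1,-20.3,10.3,0,0,0,6.2,1])

```text
time: 14.32
eef_pos: [0.5914, 0.0509, 0.2026]
tcp_rot: [0.715, 0.699, -0.001, -0.001]
contact_force: [0.2, 0.7, -0.1]
opening: 0.188
finger_force: 40.7
```

```bash
python3 - <<'E'
from h import *
import pickle
go([.596,.052,.1],-1.33)
cs={n:cam(n) for n in("wrist","side")};pickle.dump(cs,open("c7.pkl","wb"))
a=cv2.resize(cs["wrist"]["color"],None,fx=.8,fy=.8);b=cv2.resize(cs["side"]["color"][120:232,250:335],None,fx=3,fy=3)
cv2.imwrite("pics/m7.png",np.hstack([a,b]))
E
```

```text
t 14.32 at [0.5914 0.0509 0.2026] F [ 0.2  0.7 -0.1] open 0.188 q [-0.09  0.14  1.81  0.    1.2  -0.06]
shift [ 0.11  0.48 10.26] turn [-0.15 -0.05 -0.01]
```

View pics/m7.png

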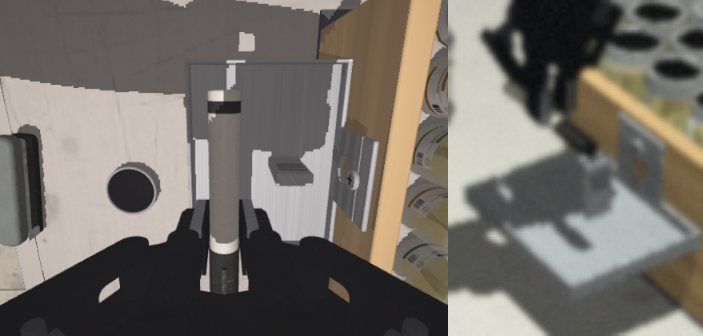

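The wrist crop shows the marker straight and level in the fingers above the trough, left of the tab at (290,170). The side crop shows the same, with nothing in the way.

Call:
arm_command(series=[0.1,0.4,2,0,0,0,1,0.1,0.4,5,0,0,0,1,0.1,0.4,7.5,0,0,0,1,0.1,0.4,9,0,0,0,1,0.1,0.4,10,0,0,0,1,0.1,0.4,10,0,0,0,1,0.1,0.4,10,0,0,0,1])

```text
time: 15.0
eef_pos: [0.5961, 0.0524, 0.104]
tcp_rot: [0.715, 0.699, -0.0, -0.0]
contact_force: [0.0, -0.0, -0.0]
opening: 0.179
finger_force: 40.7
```

Call:
arm_command(series=[0,0,0.1,0,0,0,1,0,0,0.2,0,0,0,1,0,0,0.3,0,0,0,1,0,0,0.3,0,0,0,1])

```text
time: 15.33
eef_pos: [0.5967, 0.0514, 0.1016]
tcp_rot: [0.715, 0.699, 0.0, 0.0]
contact_force: [-0.8, -0.0, -0.5]
opening: 0.186
finger_force: 40.7
```

Call:
arm_command(series=[0,0,0.1,0,0,0,1,0,0,0.2,0,0,0,1,0,0,0.4,0,0,0,1,0,0,0.4,0,0,0,1])

```text
time: 15.67
eef_pos: [0.5971, 0.0513, 0.0995]
tcp_rot: [0.715, 0.699, 0.0, 0.001]
contact_force: [-5.9, 0.2, 10.0]
opening: 0.187
finger_force: 49.5
```

Call:
arm_command(series=[0,0,0.1,0,0,0,1,0,0,0.2,0,0,0,1,0,0,0.2,0,0,0,1])

```text
time: 15.92
eef_pos: [0.5973, 0.0513, 0.0992]
tcp_rot: [0.715, 0.699, 0.0, 0.001]
contact_force: [-11.2, 0.2, 16.4]
opening: 0.182
finger_force: 55.0
```

Call:
arm_command(series=[0,0,-0.2,0,0,0,1,0,0,-0.4,0,0,0,1,0,0,-0.4,0,0,0,1])

```text
time: 16.17
eef_pos: [0.597, 0.0513, 0.0998]
tcp_rot: [0.715, 0.699, 0.001, 0.001]
contact_force: [-0.7, -0.4, 4.5]
opening: 0.185
finger_force: 47.6
```

Call:
arm_command(series=[0,0,0,0,0,0,0.72,0,0,0,0,0,0,0.66,0,0,0,0,0,0,0.66,0,0,0,0,0,0,0.66])

```text
time: 16.5
eef_pos: [0.591, 0.0515, 0.0997]
tcp_rot: [0.715, 0.699, -0.006, -0.005]
contact_force: [-24.4, -1.3, 18.9]
opening: 0.339
finger_force: 14.4
```

Call:
arm_command(series=[0,0,0,0,0,0,0.74,0,-0.1,0,0,0,0,0.74,0,-0.2,0,0,0,0,0.74,0,-0.2,0,0,0,0,0.74])

```text
time: 16.83
eef_pos: [0.5939, 0.0514, 0.0995]
tcp_rot: [0.715, 0.699, -0.001, -0.0]
contact_force: [-4.2, -0.4, 7.2]
opening: 0.261
finger_force: 4.4
```

```bash
python3 - <<'E'
from h import *
cs={n:cam(n) for n in("wrist","side")}
a=cv2.resize(cs["wrist"]["color"],None,fx=.8,fy=.8);b=cv2.resize(cs["side"]["color"][120:232,250:335],None,fx=3,fy=3)
cv2.imwrite("pics/m8.png",np.hstack([a,b]));s=telemetry.get_state();print(s["eef_pos"],s["contact_force"],s["wrist_torque"])
E
```

```text
[0.59389399 0.05142879 0.0995446 ] [-5.44912449 -0.18740587  7.13586917] [-0.06848094  0.46682392 -0.00158586]
```

View pics/m8.png

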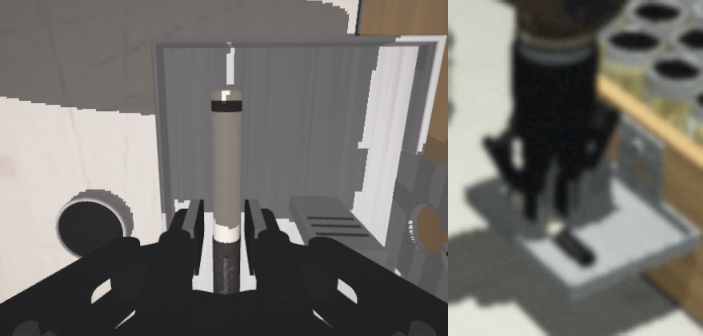

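The wrist crop shows the marker lying free in the trough at about (227,190), with clear gaps to both fingers. The right finger is just against the tab at (300,240), so I'll move a little away from the tab and up.

Call:
arm_command(series=[0,-0.2,0,0,0,0,0.74,0,-0.3,-0.3,0,0,0,0.74,0,-0.3,-0.8,0,0,0,0.74,0,-0.3,-1.4,0,0,0,0.74])

```text
time: 17.27
eef_pos: [0.5907, 0.0516, 0.1122]
tcp_rot: [0.715, 0.699, -0.001, -0.001]
contact_force: [-0.4, 0.3, -0.1]
opening: 0.26
finger_force: 0.0
```

Call:
arm_command(series=[0,0,-1,0,0,0,0.74,0,0,-2.5,0,0,0,0.74,0,0,-5,0,0,0,0.74,0,0,-8,0,0,0,0.74,0,0,-11,0,0,0,0.74,0,-4,-12,0,0,0,0.6,-3,-7,-12,0,0,0,0.5,-6,-9,-12,0,0,0,0.5,-10,-11,-12,0,0,0,0.5,-14,-12,-12,0,0,0,0.5])

```text
time: 18.1
eef_pos: [0.4672, -0.0834, 0.2339]
tcp_rot: [0.714, 0.7, 0.0, 0.001]
contact_force: [0.1, -0.8, 0.5]
opening: 0.502
finger_force: 0.0
```

Call:
arm_command(series=[-4,-1,0,0,0,0,0.5,-8,-1,0,0,0,0,0.5,-10,-1,0,0,0,0,0.5,-10,-1,0,0,0,0,0.5,-10,-1,0,0,0,0,0.5])

```text
time: 18.52
eef_pos: [0.4565, -0.1838, 0.2335]
tcp_rot: [0.716, 0.698, 0.0, 0.0]
contact_force: [-0.7, 1.3, -0.1]
opening: 0.499
finger_force: 0.0
```

```bash
python3 - <<'E'
from h import *
cs={n:cam(n) for n in("top","side")}
f=lambda n,x,y,w,h,s:cv2.resize(cs[n]["color"][y:y+h,x:x+w],None,fx=s,fy=s,interpolation=cv2.INTER_CUBIC)
cv2.imwrite("pics/m9.png",np.hstack([f("side",250,120,100,125,4),f("top",200,110,100,125,4)]))
E
```

```text
(no output)
```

View pics/m9.png

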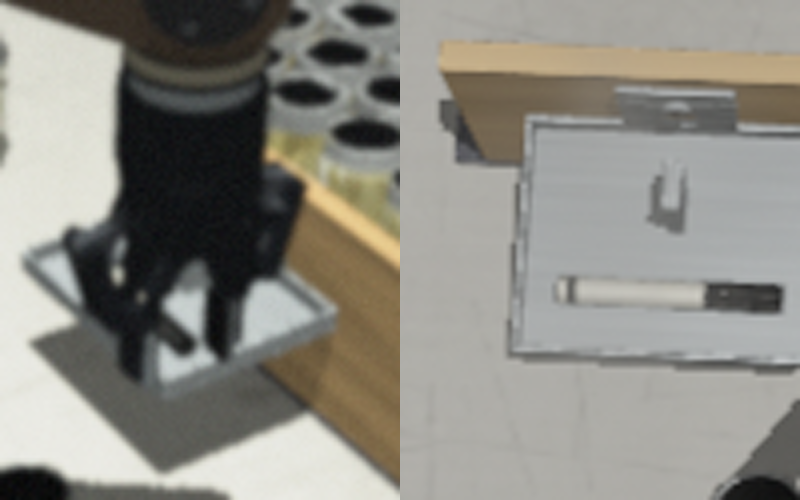

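The top crop shows the marker lengthwise in the trough from (555,290) to (782,297), and the tray still hanging with its rear left corner where it was. The robot is clear of everything.

```bash
python3 -c "
from plant import ctrl
print(ctrl.sign_off())"
```

```text
the job is handed in; nothing more can be done
None
```

The tray hangs fully home on the screw, the marker lies lengthwise in its front trough, and I handed the job in at about 18.6 s; no verdict came back.

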